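Make up the sample kit and the balance-check kit

ROBOT

A 7-joint arm with a two-finger parallel gripper is mounted at the origin on the work surface. World frame = base frame: x ahead of the robot, y to its left, z up, the work surface at z = 0. Lengths are in m, angles in rad, forces in N, time in s.
With the tool pointing down it reaches from about 0.425 to 0.95 m from the base axis. Payload 16.7 kg.
Tool frame: the origin (TCP) lies on the centre line of the jaws, within the pads' length; the fingertips stand 22 mm ahead of it and the grasp point (between the pads) lies 3 mm ahead of it; z points along the fingers, y is the line along which they close (so a half turn about z gives the same grasp; the last joint's range is limited). The gripper opens to 94 mm and grips with 3 to 60 N. Pads are 16 mm wide; open, the fingers measure 119 mm over their backs; the gripper's body (75 mm by 177 mm) begins 78 mm behind the grasp point.
Start: joints at [0.999, 0.426, 0.074, 1.606, -0.034, 1.111, -0.067], TCP at [0.277, -0.616, 0.206] pointing down, gripper open.
Joint ranges: [-2.85, 2.85], [-0.5, 2.14], [-1.23, 1.37], [0.21, 2.46], [-1.02, 4.16], [0.16, 2.05], [-2.73, 2.73]. Speed limits (rad/s): [1.89, 1.89, 2.39, 2.39, 3.01, 3.01, 3.01].

INTERFACE

Orientations are given as a unit quaternion [w, x, y, z].
In Python, from bench import ctrl, viewer gives the robot as it stands. Calls block until the motion is done:
- ctrl.reach(position, orientation): joint-space move of the TCP to a pose.
- ctrl.movel(position, v=0.15, ori=None, stop_force=None): straight line of the TCP; ori=None keeps the orientation; v is the mean speed in m/s. With stop_force (N) it stops when the force on the tool has changed by that much, and returns True; else False.
- ctrl.goto_joints(angles): joint-space move.
- ctrl.set_gripper(opening, f_grip=None): finger opening in m; f_grip is the grip in N (None keeps the last); returns when the fingers have stopped.
- ctrl.pause(seconds).
- ctrl.ik(position, orientation): joint angles nearest the present ones, or None.
- ctrl.sense(): the state.
- viewer.camera(name): name is "scene" or "top" or "wrist"; returns a dict with "frame" (384x512x3 uint8, blue, green, red), "K" (3x3 intrinsics, pixels), "R" (3x3) and "t" (3): a world point X has camera coordinates R X + t; the wrist camera has in their place "hand_eye" (4x4, takes a point from camera to tool coordinates, whose origin is the TCP and whose axes are the flange's). Camera axes: x right, y down, z forward; pixel columns grow to the right and rows downward; lengths in m; the calibration is good to about 2 mm. A picture is of the moment at which its call begins: read the wrist's pose just before it. There is no depth.
A pose or a line that the arm cannot do raises ctrl.MotionError and nothing moves.
- ctrl.job_done(): hands the job in; it is judged then, once.
Trained networks look in the newest picture that a camera, given by its name, has taken for a name from the list of things; names that differ only in an ending like _2 or _b are one class to them, and where a whole thing is asked for, a point or a joint stands for the part that bears it (a point fixed in the world has none). Each returns a list of dicts, best first, with "confidence" (0 to 1); they miss things now and then, are a little off and sometimes report something else, mostly with a low value. They report only what shows in the picture. A call takes as long as a camera call.
- viewer.search_frame(camera, target): "box" ([left, top, right, bottom] in pixels, round what is visible of it).
- viewer.masks_of(camera, target): "region" (384x512 bool, what is visible of it) and "box" ([left, top, right, bottom] in pixels, round what is visible of it).
- viewer.landmark_of(camera, target): "centre" ([column, row] in pixels: a listed point, or the origin of a listed thing).
The state is a dict: "clock": time; "joint_pos": joint angles; "joint_velocities": joint speeds; "effort": joint torques, N m; "eef_pos": TCP position; "tool_rot": TCP orientation; "contact_force": force on the tool from outside, world axes, zero at the start; "ft_torque": the same for the moment, N m; "gripper_width": finger opening in m; "grip_force": force on a finger pad.
Only numpy, scipy, OpenCV 4.12 (cv2) and the standard library are available. Lean on these libraries where they do the work, as an engineer would, in place of code of your own. Each camera call takes 0.05 s, during which the arm holds its last target. There are 200 camera calls.

TASK

Make up the two kits for the balances. The long tray is the sample kit, laid out in the order of use along the tray: the glass weighing bottle standing in the round well, then the spatula in the notches of the lane beside the well, then the brush in the notches of the last lane; the short tray is the balance-check kit: the smaller of the two check weights standing in the round well and the forceps in the notches of the lane. Put everything down gently in the middle of its place without dropping it, instruments lying across the tray either way round, and leave the larger weight, the aluminium tin and the timer where they are.

Things in the scene. Friction and masses are not known exactly. Their poses are not given: they have to be found in the camera images.
- long_tray: White tray, fixed, 170 (x) by 210 (y) mm; floor top 4 mm, rim top 10 mm above the bench. Origin: underside centre; y runs along the tray to the well, x along the lanes. Well: ring, 58 mm inside, 5 mm over the floor, at y = +66. Two lanes along x, at y = 0 (beside the well) and y = -63 (last): 40 mm wide notches in two grey comb bars at x = +-50, 18 wide, 8 mm over the floor; open between bars.
- short_tray: White tray, fixed, 170 (x) by 146 (y) mm; floor top 4 mm, rim top 10 mm above the bench. Origin: underside centre; y runs along the tray to the well, x along the lane. Well: ring, 46 mm inside, 5 mm over the floor, at y = +38. One lane along x, at y = -34: 40 mm wide notches in two grey comb bars at x = +-50, 18 wide, 8 mm over the floor; open between bars.
- weighing_bottle: Low glass weighing bottle with frosted lid on (one piece), about 50 g: body 40 mm diameter and 24 mm high, lid 43 mm diameter with a small knob, 42 mm high in all. Origin: centre of the underside, z up. Stands on the bench at the start.
- spatula: Spatula with a brown turned wooden handle and a narrow steel blade, 129 mm long, about 35 g. It lies flat on the bench at the start. Origin: on its underside, under the handle's front part; x runs along it towards the blade tip (x = +67 mm; handle end at -62 mm). The handle runs from x = -62 to +20 mm, 13 mm wide and 13 mm high; grip it at the origin, across y.
- brush: Flat balance brush with a pale wooden handle, steel ferrule and fawn bristles 17 mm wide, 129 mm long, about 30 g. It lies flat on the bench at the start. Origin: on its underside, under the handle's front part; x runs along it towards the bristles (tip at +64 mm; handle end at -65 mm). The handle runs from x = -65 to +18 mm, 13 mm wide and 13 mm high; grip it at the origin, across y.
- forceps: Straight steel forceps, rigid, 128 mm long, about 30 g, lying with its two arms side by side. Origin: on its underside, mid-length; x runs along it towards the points (+64 mm; joined end at -64 mm). The arms are 11 mm high; at x = -16 to +16 mm they run parallel, 16 mm wide over both: grip there, across y.
- small_weight: The smaller steel check weight, 200 g: cylinder of 28 mm diameter and 36 mm high with a knob of 17 mm on top, 49 mm high in all. Origin: centre of the underside, z up. Stands on the bench at the start.
- large_weight: Bystander, loose: the larger steel check weight, 500 g, of the same shape: 38 mm diameter, 64 mm high in all. Origin: centre of the underside.
- moisture_tin: Bystander, loose: round flat aluminium moisture tin with its lid on, 61 mm diameter, 32 mm high. Origin: centre of the underside.
- timer: Bystander, loose: white laboratory timer lying flat, 58 (x) by 70 (y) by 18 mm, with a greenish display. Origin: centre of the underside.

How it is judged:
At the end, for the whole second after the job is handed in: Bottle and small weight upright in their wells (12 mm along each tray axis); spatula in the lane beside the well, brush in the last lane, forceps in the short tray's lane, all on the floor, origin within 15 mm of the lane's centre, parallel to it within 0.25 rad. All released and at rest (x of weighing_bottle in the frame of long_tray between -0.012 and 0.012 m and y of weighing_bottle in the frame of long_tray between 0.054 and 0.078 m and z of weighing_bottle in the frame of long_tray between 0.001 and 0.0065 m and angle between each of weighing_bottle, spatula, brush, small_weight, forceps's own z axis and vertical below 0.12 rad and linear speed of each of weighing_bottle, spatula, brush, small_weight, forceps below 0.02 m/s and contact force between each of weighing_bottle, spatula, brush, small_weight, forceps and the fingers below 0.05 N and x of spatula in the frame of long_tray between -0.015 and 0.015 m and y of spatula in the frame of long_tray between -0.015 and 0.015 m and z of spatula in the frame of long_tray between 0.001 and 0.0065 m and angle between the x axis of each of spatula, brush and the x axis of long_tray, either way round below 0.25 rad and x of brush in the frame of long_tray between -0.015 and 0.015 m and y of brush in the frame of long_tray between -0.078 and -0.048 m and z of brush in the frame of long_tray between 0.001 and 0.0065 m and x of small_weight in the frame of short_tray between -0.012 and 0.012 m and y of small_weight in the frame of short_tray between 0.026 and 0.05 m and z of small_weight in the frame of short_tray between 0.001 and 0.0065 m and x of forceps in the frame of short_tray between -0.015 and 0.015 m and y of forceps in the frame of short_tray between -0.049 and -0.019 m and z of forceps in the frame of short_tray between 0.001 and 0.0065 m and angle between the x axis of forceps and the x axis of short_tray, either way round below 0.25 rad); the robot touches nothing.
It fails at once if the large check weight is pushed more than 15 mm from its place (distance of large_weight from where it was at the start of the episode above 0.015 m).
It fails at once if the moisture tin is pushed more than 15 mm from its place (distance of moisture_tin from where it was at the start of the episode above 0.015 m).
It fails at once if the timer is pushed more than 15 mm from its place (distance of timer from where it was at the start of the episode above 0.015 m).
It fails at once if a thing for the kits is dropped (falls free from more than about 15 mm) ((contact force between weighing_bottle and anything else below 0.01 N and linear speed of weighing_bottle above 0.55 m/s) or (contact force between spatula and anything else below 0.01 N and linear speed of spatula above 0.55 m/s) or (contact force between brush and anything else below 0.01 N and linear speed of brush above 0.55 m/s) or (contact force between small_weight and anything else below 0.01 N and linear speed of small_weight above 0.55 m/s) or (contact force between forceps and anything else below 0.01 N and linear speed of forceps above 0.55 m/s)).
It also fails if it takes over 134 s, if anything falls off the work surface, if the arm or the gripper's body presses on something with over 40 N, if the wrist force passes 120 N, or if a joint passes its speed limit or range.

## Working session

There is one attempt and no reset: what is moved stays moved. The work goes in short steps, each a Python script; the robot and the scene stay as the last script left them, time stands still between calls to the robot, and variables do not carry over. Pictures are saved under pics/ and viewed, at most 14 in all, crops included, and the job is handed in when it is done.

```bash
ls; mkdir -p pics
python3 - <<'E'
from bench import ctrl, viewer
import cv2
names="long_tray short_tray weighing_bottle spatula brush forceps small_weight large_weight moisture_tin timer".split()
for c in("top","scene"):
    f=viewer.camera(c); cv2.imwrite(f"pics/{c}0.png",f["frame"])
    print(c,f["K"].round(1).tolist(),f["R"].round(3).tolist(),f["t"].round(3).tolist())
    for n in names:
        for d in viewer.landmark_of(c,n)[:2]: print(n,[round(float(v),1) for v in d["centre"]],round(d["confidence"],2))
s=ctrl.sense();print({k:s[k] for k in("clock","eef_pos","tool_rot","gripper_width")})
E
```

```text
pics
top [[494.0, 0.0, 249.9], [0.0, 494.0, 198.4], [0.0, 0.0, 1.0]] [[0.028, -0.999, 0.025], [-0.991, -0.032, -0.133], [0.134, -0.021, -0.991]] [-0.023, 0.514, 1.301]
long_tray [205.3, 148.1] 0.62
short_tray [301.2, 161.4] 0.66
weighing_bottle [371.1, 250.2] 0.74
spatula [311.1, 232.7] 0.59
brush [270.9, 229.6] 0.74
forceps [129.8, 240.5] 0.58
small_weight [221.1, 225.0] 0.5
small_weight [104.8, 164.2] 0.37
large_weight [172.0, 239.9] 0.68
moisture_tin [393.5, 184.1] 0.8
timer [105.8, 165.4] 0.78
scene [[352.0, 0.0, 259.2], [0.0, 352.0, 195.3], [0.0, 0.0, 1.0]] [[-0.86, 0.51, 0.002], [0.381, 0.645, -0.662], [-0.339, -0.569, -0.749]] [0.462, -0.178, 1.17]
long_tray [240.4, 260.1] 0.65
short_tray [331.7, 339.3] 0.64
short_tray [202.7, 184.4] 0.6
weighing_bottle [248.4, 126.7] 0.57
spatula [254.7, 152.5] 0.42
brush [274.1, 175.4] 0.46
forceps [375.8, 274.3] 0.51
small_weight [301.4, 205.4] 0.62
large_weight [342.2, 228.2] 0.65
moisture_tin [186.7, 132.9] 0.8
timer [330.4, 339.8] 0.93
{'clock': 1.1, 'eef_pos': array([ 0.27694641, -0.61553588,  0.2062644 ]), 'tool_rot': array([-2.50204098e-05,  9.77745747e-01,  2.09793361e-01,  5.65307857e-07]), 'gripper_width': 0.09394809169405369}
```

```bash
python3 -c "
import cv2
a=cv2.imread('pics/top0.png');cv2.imwrite('pics/top0c.png',cv2.resize(a[90:310,60:440],(798,462),interpolation=cv2.INTER_CUBIC))"
```

```text
(no output)
```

View pics/top0c.png

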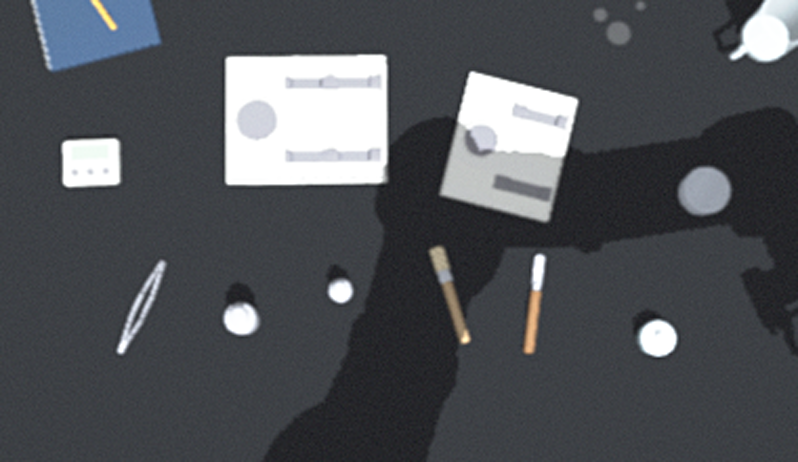

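View pics/scene0.png

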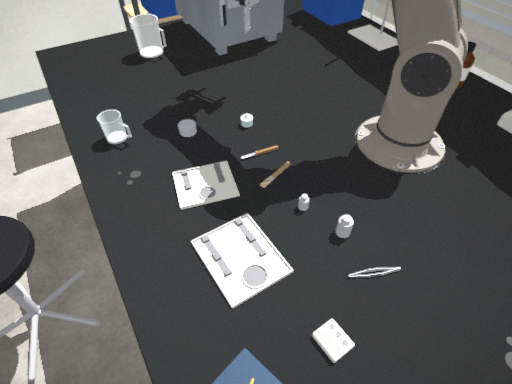

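The top crop shows both trays with their wells on the left (+y). The bench row, left to right, is forceps (130,237), large weight (175,241), small weight (222,228), brush (274,230), spatula (315,235) and bottle (373,251). The scene view agrees. Next I'll triangulate from these two views.

```bash
cat > h.py <<'E'
from bench import ctrl, viewer
import numpy as np, cv2
from scipy.optimize import least_squares
from scipy.spatial.transform import Rotation as Ro
def rot(q): return Ro.from_quat([q[1],q[2],q[3],q[0]]).as_matrix()
def cam(c):
    "take picture; returns frame, P=(K,R,t) world->cam"
    if c=="wrist":
        s=ctrl.sense(); f=viewer.camera(c); T=np.eye(4); T[:3,:3]=rot(s["tool_rot"]); T[:3,3]=s["eef_pos"]
        M=np.linalg.inv(T@np.array(f["hand_eye"])); return f["frame"],(np.array(f["K"]),M[:3,:3],M[:3,3])
    f=viewer.camera(c); return f["frame"],(np.array(f["K"]),np.array(f["R"]),np.array(f["t"]))
def proj(P,X):
    K,R,t=P; u=(np.atleast_2d(X)@R.T+t)@K.T; return u[:,:2]/u[:,2:]
def ray(P,px):
    K,R,t=P; return -R.T@t, R.T@np.linalg.solve(K,[px[0],px[1],1.])
def onz(P,px,z):
    o,d=ray(P,px); return o+d*(z-o[2])/d[2]
def tri(obs):
    "obs: list of (P,px); returns point, rms px"
    A=np.zeros((3,3));b=np.zeros(3)
    for P,px in obs:
        o,d=ray(P,px); d=d/np.linalg.norm(d); Q=np.eye(3)-np.outer(d,d); A+=Q;b+=Q@o
    X=np.linalg.solve(A,b); e=np.concatenate([proj(P,X)[0]-px for P,px in obs]); return X,np.sqrt((e**2).mean())
def down(th):
    "tool down, closing axis (tool y) at world angle th (mod pi)"
    x=np.array([np.sin(th),-np.cos(th),0]);y=np.array([np.cos(th),np.sin(th),0]);z=np.array([0,0,-1.])
    q=Ro.from_matrix(np.c_[np.cross(y,z),y,z]).as_quat(); return np.array([q[3],q[0],q[1],q[2]])
E
python3 - <<'E'
from h import *
names="long_tray short_tray weighing_bottle spatula brush forceps small_weight large_weight moisture_tin timer".split()
cams={c:cam(c)[1] for c in("top","scene")}
best={n:{} for n in names}
for c in cams:
    for n in names: best[n][c]=viewer.landmark_of(c,n)[:3]
for n in names:
    r=[]
    for a in best[n]["top"]:
        for b in best[n]["scene"]:
            X,e=tri([(cams["top"],a["centre"]),(cams["scene"],b["centre"])]); r.append((e,X))
    if r:
        e,X=min(r,key=lambda q:q[0]); print(n,X.round(3),round(e,2),"reach",np.hypot(*X[:2]).round(3))
for n in("spatula","brush","forceps"):
    m=viewer.masks_of("top",n)
    if m:
        ys,xs=np.nonzero(m[0]["region"]); p=np.array([onz(cams["top"],(x,y),.006) for x,y in zip(xs,ys)])[:,:2]
        w,v=np.linalg.eigh(np.cov(p.T)); ax=v[:,1]; l=(p-p.mean(0))@ax
        print(n,p.mean(0).round(3),"dir",ax.round(3),"len",np.ptp(l).round(3),len(xs))
f=viewer.camera("wrist");print(np.round(f["hand_eye"],3).tolist(),np.round(f["K"]).tolist())
E
```

```text
long_tray [ 0.663  0.126 -0.004] 0.0 reach 0.674
short_tray [ 0.633 -0.15   0.   ] 0.98 reach 0.65
weighing_bottle [ 0.382 -0.342 -0.021] 0.47 reach 0.513
spatula [ 0.435 -0.177  0.012] 2.18 reach 0.47
brush [ 0.427 -0.08  -0.01 ] 1.12 reach 0.435
forceps [ 0.405  0.325 -0.017] 0.47 reach 0.519
small_weight [0.445 0.069 0.018] 0.42 reach 0.45
large_weight [0.394 0.191 0.006] 0.94 reach 0.438
moisture_tin [ 0.578 -0.421 -0.032] 1.23 reach 0.716
timer [ 0.597  0.397 -0.016] 0.73 reach 0.716
spatula [ 0.42  -0.185] dir [-0.994  0.112] len 0.123 208
brush [ 0.44  -0.074] dir [-0.949 -0.316] len 0.124 195
[[-0.0, -0.959, -0.284, 0.083], [1.0, -0.0, -0.0, 0.001], [-0.0, -0.284, 0.959, -0.177], [0.0, 0.0, 0.0, 1.0]] [[340.0, 0.0, 258.0], [0.0, 340.0, 194.0], [0.0, 0.0, 1.0]]
```

```bash
cat > survey.py <<'E'
from h import *
import pickle
ap=dict(long_tray=[.66,.13,0],short_tray=[.63,-.15,0],weighing_bottle=[.385,-.342,.02],spatula=[.425,-.18,0],brush=[.43,-.078,0],forceps=[.405,.325,0],small_weight=[.445,.069,.02])
V=[]
for p in([.5,-.28],[.54,-.1],[.55,.1],[.5,.29],[.62,.0]):
    ctrl.reach([*p,.22],down(-np.pi/2)); ctrl.pause(.15)
    fr,P=cam("wrist"); v=dict(frame=fr,P=P,lm={},mask={})
    for n,X in ap.items():
        u=proj(P,X)[0]
        if 25<u[0]<487 and 20<u[1]<364:
            if n in("long_tray","short_tray","spatula","brush","forceps"):
                m=viewer.masks_of("wrist",n)
                if m: v["mask"][n]=m[0]
            if "tray" not in n:
                l=viewer.landmark_of("wrist",n)
                if l: v["lm"][n]=l[0]
    V.append(v); print(p,ctrl.sense()["clock"],ctrl.sense()["joint_pos"].round(2))
pickle.dump(V,open("V.pkl","wb"))
E
python3 survey.py
python3 - <<'E'
from h import *
import pickle
V=pickle.load(open("V.pkl","rb"))
for n in "weighing_bottle small_weight spatula brush forceps".split():
    o=[(v["P"],v["lm"][n]["centre"]) for v in V if n in v["lm"]]
    print(n,len(o),[round(v["lm"][n]["confidence"],2) for v in V if n in v["lm"]])
    if len(o)>1: X,e=tri(o); print("  tri",X.round(4),round(e,2))
    for P,u in o: print("    onz0",onz(P,u,0).round(4))
for i,v in enumerate(V):
    cv2.imwrite(f"pics/w{i}.png",v["frame"])
    for n,m in v["mask"].items():
        print(i,n,round(m["confidence"],2),m["region"].sum(),np.round(m["box"]))
cv2.imwrite("pics/wall.png",cv2.resize(np.vstack([np.hstack([V[1]["frame"],V[2]["frame"]]),np.hstack([V[0]["frame"],V[3]["frame"]])]),(800,600),interpolation=cv2.INTER_AREA))
E
```

```text
[0.5, -0.28] 4.3917 [ 0.41  0.25 -0.02  1.82  0.01  1.07 -1.18]
[0.54, -0.1] 5.7583 [ 0.17  0.21 -0.12  1.87  0.03  1.06 -1.53]
[0.55, 0.1] 7.225 [-0.09  0.24 -0.24  1.84  0.06  1.07 -1.93]
[0.5, 0.29] 8.3833 [-0.35  0.28 -0.35  1.79  0.11  1.09 -2.3 ]
[0.62, 0.0] 10.1333 [ 0.05  0.33 -0.2   1.71  0.07  1.11 -1.74]
weighing_bottle 2 [0.88, 0.64]
  tri [ 0.3898 -0.3441 -0.001 ] 0.56
    onz0 [ 0.3892 -0.3438  0.    ]
    onz0 [ 0.3916 -0.3434  0.    ]
small_weight 4 [0.57, 0.73, 0.57, 0.67]
  tri [ 0.4321  0.0645 -0.004 ] 0.81
    onz0 [ 0.434   0.0627 -0.    ]
    onz0 [0.4327 0.0665 0.    ]
    onz0 [0.4334 0.0655 0.    ]
    onz0 [0.4364 0.0629 0.    ]
spatula 2 [0.57, 0.97]
  tri [ 0.4183 -0.1925 -0.012 ] 1.62
    onz0 [ 0.4276 -0.1898  0.    ]
    onz0 [ 0.4214 -0.1847  0.    ]
brush 4 [0.69, 0.94, 0.83, 0.75]
  tri [ 0.4382 -0.0788 -0.    ] 1.29
    onz0 [ 0.438  -0.0777  0.    ]
    onz0 [ 0.4402 -0.08    0.    ]
    onz0 [ 0.4344 -0.079   0.    ]
    onz0 [ 0.4406 -0.0786  0.    ]
forceps 1 [0.57]
    onz0 [0.4034 0.3201 0.    ]
0 short_tray 0.97 17309 [ 57.   0. 216. 137.]
0 spatula 0.62 955 [178. 175. 188. 273.]
0 brush 0.55 1462 [ 63. 168. 122. 269.]
1 long_tray 0.76 20748 [  2.   0. 164. 142.]
1 short_tray 0.86 21506 [220.   0. 396. 172.]
1 spatula 0.8 940 [312. 207. 337. 303.]
1 brush 0.81 1150 [216. 201. 262. 294.]
2 long_tray 0.66 28294 [134.   2. 342. 150.]
2 short_tray 0.57 15405 [396.   2. 512. 178.]
2 spatula 0.8 931 [468. 216. 501. 296.]
2 brush 0.97 913 [380. 208. 413. 289.]
2 forceps 0.68 690 [ 74. 235. 101. 312.]
3 forceps 0.72 178 [216. 199. 250. 285.]
4 long_tray 0.93 28720 [ 49.  45. 250. 206.]
4 short_tray 0.75 18846 [308.  64. 479. 234.]
4 spatula 0.64 153 [405. 267. 416. 288.]
4 brush 0.95 790 [299. 262. 331. 329.]
```

View pics/wall.png

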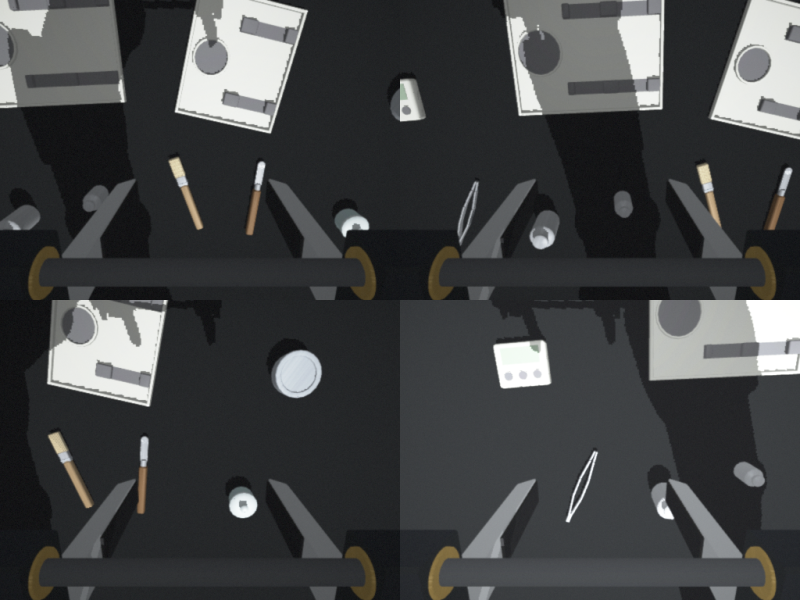

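The mosaic shows the forceps, brush and spatula clear on the bench. The brush bristles and the spatula blade point away from the robot. Both trays have their wells on the +y side. I'll fit tray outlines and instrument ends over the views.

```bash
cat > fit.py <<'E'
from h import *
import pickle
V=pickle.load(open("V.pkl","rb"))
def box(p,lx,ly,h):
    c,s=np.cos(p[2]),np.sin(p[2]); X=[]
    for a in(-1,1):
        for b in(-1,1):
            for z in(0,h): X.append([p[0]+c*a*lx/2-s*b*ly/2,p[1]+s*a*lx/2+c*b*ly/2,p[3]+z])
    return np.array(X)
def fit(n,lx,ly,h,p0,views,zfix=None):
    obs=[]
    for i in views:
        m=V[i]["mask"][n]["region"].astype(np.uint8)
        cs,_=cv2.findContours(m,cv2.RETR_EXTERNAL,cv2.CHAIN_APPROX_NONE); c=max(cs,key=cv2.contourArea)[:,0].astype(float)
        k=(c[:,0]>6)&(c[:,0]<505)&(c[:,1]>6)&(c[:,1]<377); obs.append((V[i]["P"],c[k]))
    def f(p):
        p=np.array([*p[:3],p[3] if zfix is None else zfix]); r=[]
        for P,c in obs:
            hull=cv2.convexHull(proj(P,box(p,lx,ly,h)).astype(np.float32))
            r+=[cv2.pointPolygonTest(hull,(float(x),float(y)),True)-.5 for x,y in c]
        return np.array(r)
    s=least_squares(f,p0,loss="soft_l1",f_scale=1.,diff_step=1e-3,x_scale=[.01,.01,.05,.01])
    r=f(s.x);print(n,views,"xyz yaw",s.x[[0,1,3]].round(4),s.x[2].round(3),"med|r|",np.median(abs(r)).round(2),"n",len(r)); return s.x
if __name__=="__main__":
    for n,ly,p0 in(("long_tray",.21,[.66,.13,.01,.001]),("short_tray",.146,[.63,-.15,-.22,.001])):
        for vs in([1,2,4],[2,4],[4]) if n[0]=="l" else ([0,1,2,4],[1,4],[4]):
            fit(n,.17,ly,.01,p0,vs)
        fit(n,.17,ly,.01,p0,[1,2,4],0.)
    for n in("spatula","brush","forceps"):
        E=[]
        for i,v in enumerate(V):
            if n not in v["mask"]: continue
            ys,xs=np.nonzero(v["mask"][n]["region"]); P=v["P"]
            p=np.array([onz(P,(x,y),.006) for x,y in zip(xs,ys)])[:,:2]
            w,vv=np.linalg.eigh(np.cov(p.T)); ax=vv[:,1]*np.sign(vv[0,1]); mid=p.mean(0); l=(p-mid)@ax
            a,b=mid+ax*(l.min()),mid+ax*(l.max())
            print(n,i,"near",a.round(4),"far",b.round(4),"yaw",np.arctan2(ax[1],ax[0]).round(3),"len",np.ptp(l).round(4))
            E.append((P,proj(P,[*a,.006])[0],proj(P,[*b,.006])[0],np.ptp(l)))
        g=[e for e in E if abs(e[3]-.129)<.008]
        if len(g)>1:
            for k in(1,2): X,e=tri([(q[0],q[k]) for q in g]); print("   tri",("near","far")[k-1],X.round(4),round(e,2))
E
python3 fit.py
```

```text
long_tray [1, 2, 4] xyz yaw [ 6.644e-01  1.183e-01 -5.000e-04] 0.042 med|r| 0.37 n 1400
long_tray [2, 4] xyz yaw [ 6.644e-01  1.183e-01 -5.000e-04] 0.041 med|r| 0.4 n 1124
long_tray [4] xyz yaw [ 0.6645  0.1182 -0.0009] 0.041 med|r| 0.34 n 670
long_tray [1, 2, 4] xyz yaw [0.6645 0.1182 0.001 ] 0.042 med|r| 0.38 n 1400
short_tray [0, 1, 2, 4] xyz yaw [ 0.6362 -0.152  -0.0016] -0.223 med|r| 0.34 n 1569
short_tray [1, 4] xyz yaw [ 0.6361 -0.1517 -0.0012] -0.222 med|r| 0.33 n 960
short_tray [4] xyz yaw [ 0.636  -0.1522 -0.0024] -0.225 med|r| 0.32 n 520
short_tray [1, 2, 4] xyz yaw [ 0.6363 -0.1515  0.001 ] -0.222 med|r| 0.35 n 1212
spatula 0 near [ 0.3617 -0.1806] far [ 0.4903 -0.195 ] yaw -0.111 len 0.1294
spatula 1 near [ 0.3616 -0.1806] far [ 0.4916 -0.1949] yaw -0.11 len 0.1308
spatula 2 near [ 0.3817 -0.1824] far [ 0.4925 -0.1949] yaw -0.112 len 0.1115
spatula 4 near [ 0.4636 -0.1929] far [ 0.4925 -0.1939] yaw -0.034 len 0.029
   tri near [ 0.3616 -0.1806  0.0059] 0.03
   tri far [ 0.4907 -0.195   0.0052] 0.34
brush 0 near [ 0.3735 -0.0993] far [ 0.4974 -0.058 ] yaw 0.322 len 0.1306
brush 1 near [ 0.3729 -0.0993] far [ 0.4979 -0.0581] yaw 0.318 len 0.1316
brush 2 near [ 0.3886 -0.0962] far [ 0.4981 -0.0566] yaw 0.347 len 0.1164
brush 4 near [ 0.3941 -0.0927] far [ 0.4984 -0.0573] yaw 0.327 len 0.1101
   tri near [ 0.3734 -0.0993  0.0063] 0.15
   tri far [ 0.4977 -0.0581  0.006 ] 0.15
forceps 2 near [0.3576 0.3421] far [0.4698 0.2953] yaw -0.395 len 0.1216
forceps 3 near [0.3494 0.3444] far [0.4633 0.2911] yaw -0.438 len 0.1258
   tri near [0.3503 0.3455 0.0013] 1.81
   tri far [0.469  0.2917 0.0127] 2.05
```

The fits agree across views to within 1–2 mm, and the heights are plausible. Next comes a pick/place helper; I'll check inverse kinematics for every pose, then start with the brush.

```bash
cat > job.py <<'E'
from h import *
TR=dict(L=(.6644,.1183,.042),S=(.6362,-.1517,-.223))
def at(t,x,y):
    X,Y,a=TR[t]; return np.array([X+np.cos(a)*x-np.sin(a)*y, Y+np.sin(a)*x+np.cos(a)*y]),a
HZ=.17
OK=dict( # pick xy, closing angle, pick TCP z, place, opening, grip N, release opening
 brush=((.4350,-.0788),.318+np.pi/2,.026,at("L",0,-.063),.05,25,.034),
 spatula=((.4232,-.1875),-.111+np.pi/2,.026,at("L",0,0),.05,25,.034),
 small_weight=((.4330,.0648),0.,.032,at("S",0,.038),.07,30,.046),
 weighing_bottle=((.3898,-.3440),-.7,.032,at("L",0,.066),.075,12,.060),
 forceps=((.4090,.3185),-.42+np.pi/2,.026,at("S",0,-.034),.05,25,.036))
def best(xy,th,z,free=False):
    q0=np.array(ctrl.sense()["joint_pos"]); c=[]
    for t in ([th,th+np.pi] if not free else th+np.arange(0,2*np.pi,.35)):
        a=ctrl.ik([*xy,HZ],down(t)); b=ctrl.ik([*xy,z],down(t))
        if a is not None and b is not None: c.append((max(abs(np.array(a)-q0).max(),0)+(5 if abs(a[6])>2.5 else 0),t))
    return min(c) if c else None
def pick(n):
    xy,th,z,_,op,f,_=OK[n]; b=best(xy,th,z,n in("small_weight","weighing_bottle")); t=b[1]
    ctrl.set_gripper(op); ctrl.reach([*xy,HZ],down(t))
    hit=ctrl.movel([*xy,z+.015],v=.12); hit=ctrl.movel([*xy,z],v=.06,stop_force=10)
    print(n,"down hit",hit,"z",ctrl.sense()["eef_pos"].round(4)); ctrl.set_gripper(0,f_grip=f)
    s=ctrl.sense(); print(" grip w",round(s["gripper_width"],4),"F",s["grip_force"])
    ctrl.movel([*xy,HZ],v=.15); s=ctrl.sense(); print(" lifted w",round(s["gripper_width"],4),"F",s["grip_force"],"clock",s["clock"])
def place(n):
    _,_,z,(xy,a),_,_,rel=OK[n]; free=n in("small_weight","weighing_bottle")
    t=best(xy,a if n in("small_weight","weighing_bottle") else a+np.pi/2,z)[1]
    ctrl.reach([*xy,HZ],down(t)); ctrl.pause(.1)
    ctrl.movel([*xy,z+.012],v=.12)
    hit=ctrl.movel([*xy,z+.002],v=.025,stop_force=2.5)
    s=ctrl.sense(); print(n,"place hit",hit,"eef",s["eef_pos"].round(4),"want",np.round([*xy,z+.004],4))
    ctrl.set_gripper(rel); ctrl.pause(.1); p=np.array(s["eef_pos"]); ctrl.movel([*p[:2],HZ],v=.15); print(" clock",ctrl.sense()["clock"])
E
python3 - <<'E'
from job import *
for n,o in OK.items():
    b=best(o[0],o[1],o[2],n in("small_weight","weighing_bottle")); p=best(o[3][0],o[3][1]+(0 if n in("small_weight","weighing_bottle") else np.pi/2),o[2]); print(n,b,p,o[3][0].round(3))
pick("brush")
E
```

```text
brush (np.float64(0.4902153894509902), 5.030388980384689) (np.float64(0.12350081128535534), 4.7543889803846895) [0.667 0.055]
spatula (np.float64(0.3908900994716309), 4.60138898038469) (np.float64(0.16090211311578528), 4.7543889803846895) [0.664 0.118]
small_weight (np.float64(0.4254830256901856), np.float64(5.25)) (np.float64(1.4356255229765753), -0.223) [ 0.645 -0.115]
weighing_bottle (np.float64(0.39528124279798993), np.float64(3.499999999999999)) (np.float64(1.1917992473514447), 0.042) [0.662 0.184]
forceps (np.float64(1.86105206941407), 1.1507963267948966) (np.float64(0.1979772915263202), 4.48938898038469) [ 0.629 -0.185]
brush down hit False z [ 0.4346 -0.0787  0.0256]
 grip w 0.0002 F 0.0
 lifted w 0.0008 F 0.0 clock 15.4
```

The gripper closed on nothing. I'll look from here.

Run:
```python
from job import *
fr,P=cam("wrist"); cv2.imwrite("pics/miss_w.png",fr)
ft,PT=cam("top"); cv2.imwrite("pics/miss_t.png",ft)
c=cv2.resize(ft[180:290,200:340],(560,440)); cv2.imwrite("pics/miss.png",np.hstack([cv2.resize(fr,(440,330)),cv2.resize(c,(360,330))]))
m=viewer.masks_of("wrist","brush"); print([(d["confidence"],d["box"]) for d in m][:2], proj(P,[.435,-.0788,.006]))
print(ctrl.sense()["eef_pos"],ctrl.sense()["tool_rot"],down(OK["brush"][1]+np.pi))
```

```text
[(0.73, [250.5, 111.1, 269.4, 232.6])] [[257.99713344 177.73074771]]
[ 0.43457916 -0.07871543  0.16925115] [-2.46557983e-04  9.87380037e-01  1.58367186e-01 -6.61046103e-04] [0.         0.98738611 0.1583309  0.        ]
```

View pics/miss.png

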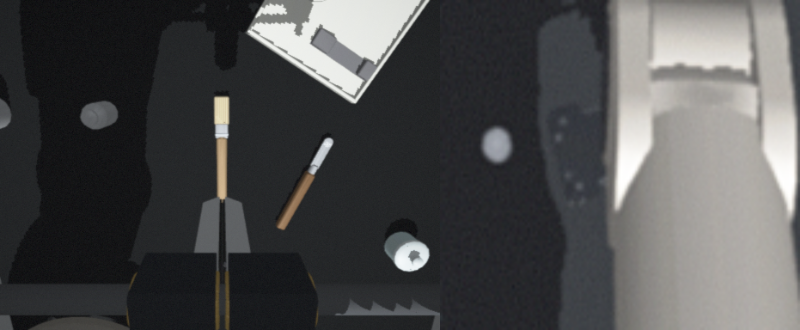

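Run:
```python
from job import *
ctrl.set_gripper(.05)
ctrl.movel([.47,-.0787,.17],v=.15); ctrl.pause(.1)
def est(c,n,zs=.006):
    fr,P=cam(c); m=viewer.masks_of(c,n)
    for d in m[:1]:
        ys,xs=np.nonzero(d["region"]); p=np.array([onz(P,(x,y),zs) for x,y in zip(xs,ys)])[:,:2]
        w,vv=np.linalg.eigh(np.cov(p.T)); ax=vv[:,1]*np.sign(vv[0,1]); l=(p-p.mean(0))@ax
        print(c,n,"near",(p.mean(0)+ax*l.min()).round(4),"far",(p.mean(0)+ax*l.max()).round(4),"yaw",np.arctan2(ax[1],ax[0]).round(3),np.ptp(l).round(4),d["confidence"])
    return fr
fr=est("wrist","brush"); cv2.imwrite("pics/b2.png",fr); est("top","brush"); est("scene","brush")
print(ctrl.sense()["clock"])
```

```text
wrist brush near [ 0.3737 -0.0989] far [ 0.4974 -0.058 ] yaw 0.319 0.1303 0.74
scene brush near [0.3491 0.3498] far [0.469  0.3013] yaw -0.384 0.1293 0.66
17.2333
```

View pics/b2.png

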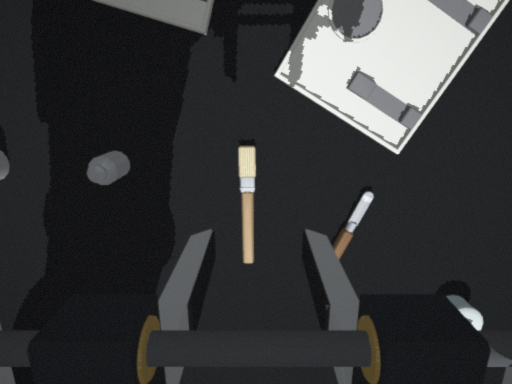

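The brush hasn't moved, so the fingers closed above it or beside it. I'll probe the bench with closed fingers on a free spot to find the real fingertip height.

Run:
```python
from job import *
ctrl.set_gripper(0.0); q=ctrl.sense()["tool_rot"]
ctrl.reach([.51,0.0,.06],q); ctrl.movel([.51,0.0,.03],v=.1); ctrl.pause(.1)
s=ctrl.sense(); print(s["eef_pos"],s["contact_force"])
fr,P=cam("scene"); cv2.imwrite("pics/probe.png",cv2.resize(fr[120:270,200:400],(800,600)))
h=ctrl.movel([.51,0.0,.004],v=.02,stop_force=4); s=ctrl.sense(); print(h,s["eef_pos"],s["contact_force"],s["clock"])
ctrl.movel([.51,0.0,.06],v=.1)
```

```text
[ 5.10518517e-01 -3.32297607e-04  3.08725195e-02] [0.1230231  0.14339202 0.30513878]
False [5.10050737e-01 2.81363435e-05 4.08229926e-03] [ 0.27788689 -0.23241805  0.36854766] 20.7667
```

View pics/probe.png

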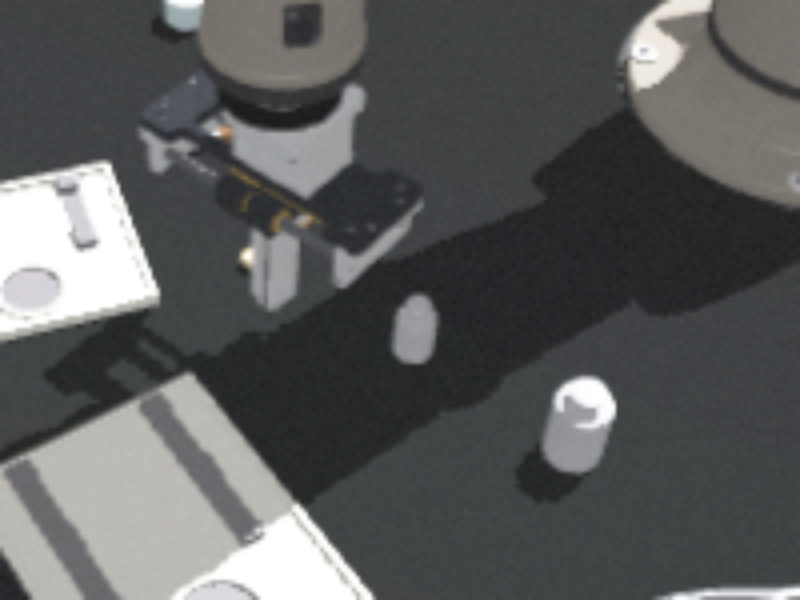

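No contact even at TCP z = 4 mm, so the fingertips reach about 20 mm less than stated. The wrist picture agrees, putting them about 2 mm ahead of the TCP. I'll probe deeper under force control.

Run:
```python
from job import *
ctrl.movel([.51,0.0,.006],v=.12)
h=ctrl.movel([.51,0.0,-.02],v=.015,stop_force=4); s=ctrl.sense(); print(h,s["eef_pos"],s["contact_force"],s["clock"],s["gripper_width"])
fr,P=cam("wrist"); cv2.imwrite("pics/probe_w.png",fr)
for X in([.51,0,0],[.51,0,.022]): print(proj(P,X))
ctrl.movel([.51,0.0,.06],v=.12)
```

```text
True [ 5.10137571e-01 -3.06656711e-05  1.08138297e-03] [-1.13522234 -0.67535491  7.97808593] 22.7333 0.0005597727929619176
[[257.2052194  245.98409999]]
[[257.08664139 264.46422735]]
```

View pics/probe_w.png

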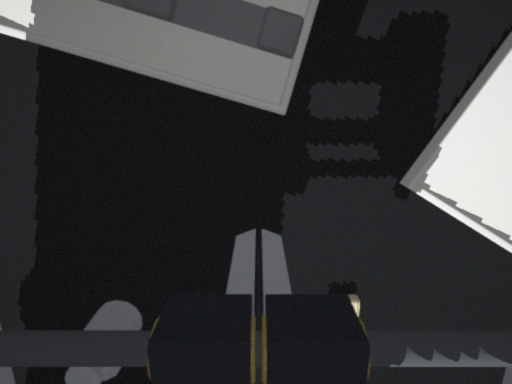

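The tips touch the bench at TCP z ≈ 1 mm, so they stand about 1.5 mm ahead of the TCP, not 22. I'll shift all working heights by −20.5 mm and retry.

```bash
sed -i 's/,\.026,at/,.0055,at/; s/,\.032,at/,.0115,at/; s/HZ=.17/HZ=.15/' job.py
python3 - <<'E'
from job import *
pick("brush")
E
```

```text
brush down hit False z [ 0.4347 -0.0787  0.0051]
 grip w 0.0117 F 24.99962478876114
 lifted w 0.0116 F 24.999139308929443 clock 28.3667
```

Run:
```python
from job import *
place("brush")
fr,P=cam("wrist"); cv2.imwrite("pics/p1.png",fr)
```

```text
brush place hit True eef [0.6673 0.0553 0.0093] want [0.667  0.0554 0.0095]
 clock 32.8917
```

View pics/p1.png

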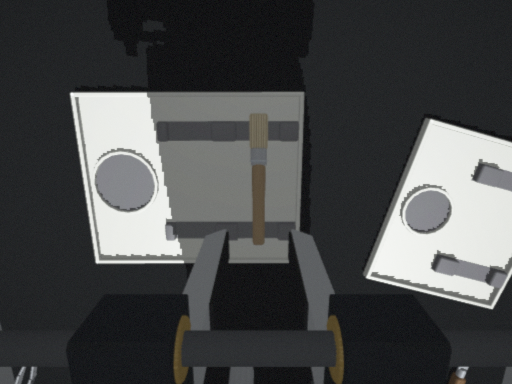

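The brush lies in the notches of the last lane, columns 250–268 and rows 113–245, with the tray's right rim at column 300. The well at (126,181) confirms the tray layout. Next are the spatula, bottle and small weight, stopping if a grip is bad.

Run:
```python
from job import *
for n,lo,hi in(("spatula",.008,.016),("weighing_bottle",.037,.046)):
    pick(n); w=ctrl.sense()["gripper_width"]
    if not lo<w<hi: print("BAD"); break
    place(n)
fr,P=cam("wrist"); cv2.imwrite("pics/p2.png",fr)
```

```text
spatula down hit False z [ 0.4229 -0.1874  0.0051]
 grip w 0.0114 F 24.997687339782715
 lifted w 0.0111 F 24.996107518672943 clock 38.1417
spatula place hit True eef [0.6647 0.1183 0.0093] want [0.6644 0.1183 0.0095]
 clock 43.075
weighing_bottle down hit False z [ 0.3896 -0.3438  0.0111]
 grip w 0.0419 F 12.000201946939342
 lifted w 0.0418 F 11.99993507412728 clock 49.0917
weighing_bottle place hit True eef [0.6619 0.1842 0.015 ] want [0.6616 0.1842 0.0155]
 clock 54.5583
```

View pics/p2.png

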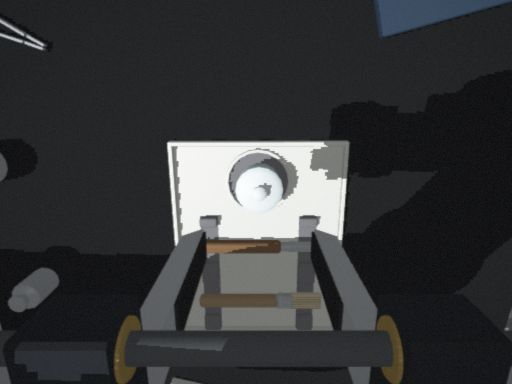

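The bottle stands in the ring at (258,187), with the spatula and brush in their lanes. Next is the small weight, then a look at the forceps from close by.

Run:
```python
from job import *
n="small_weight"
pick(n); w=ctrl.sense()["gripper_width"]
if .024<w<.031:
    place(n)
    t=best((.47,.30),-.42+np.pi/2,.15)[1]
    E=[]
    for y in(.32,.26):
        ctrl.reach([.46,y,.17],down(t)); ctrl.pause(.15)
        fr,P=cam("wrist"); m=viewer.masks_of("wrist","forceps"); l=viewer.landmark_of("wrist","forceps"); cv2.imwrite(f"pics/f{y}.png",fr)
        if l: print("lm",onz(P,l[0]["centre"],0).round(4),l[0]["confidence"])
        if m:
            ys,xs=np.nonzero(m[0]["region"]); p=np.array([onz(P,(x,yy),.006) for x,yy in zip(xs,ys)])[:,:2]
            w_,v=np.linalg.eigh(np.cov(p.T)); ax=v[:,1]*np.sign(v[0,1]); q=(p-p.mean(0))@ax
            a,b=p.mean(0)+ax*q.min(),p.mean(0)+ax*q.max()
            print("near",a.round(4),"far",b.round(4),"mid",((a+b)/2).round(4),"yaw",np.arctan2(ax[1],ax[0]).round(3),"len",np.ptp(q).round(4))
            E.append((P,proj(P,[*a,.006])[0],proj(P,[*b,.006])[0]))
    if len(E)>1: print([tri([(e[0],e[k]) for e in E])[0].round(4) for k in(1,2)])
    print(ctrl.sense()["clock"])
```

```text
small_weight down hit False z [0.4327 0.0648 0.0112]
 grip w 0.0275 F 29.999651885591447
 lifted w 0.0274 F 29.994967591665045 clock 59.4167
small_weight place hit True eef [ 0.645  -0.1148  0.0154] want [ 0.6446 -0.1146  0.0155]
 clock 63.825
lm [0.4144 0.3223 0.    ] 0.84
near [0.3503 0.346 ] far [0.4675 0.2975] mid [0.4089 0.3218] yaw -0.393 len 0.1269
lm [0.4117 0.3201 0.    ] 0.73
near [0.35   0.3456] far [0.4698 0.3008] mid [0.4099 0.3232] yaw -0.357 len 0.1278
[array([0.3499, 0.346 , 0.0031]), array([0.464 , 0.3005, 0.025 ])]
66.5
```

View pics/f0.32.png

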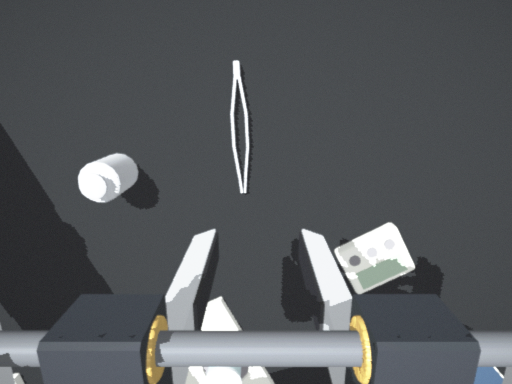

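The forceps lie between (237,63) at the joined end and (243,191) at the points, with clear space around them. I'll convert these ends, pick and place.

Run:
```python
from job import *
t=best((.47,.30),-.42+np.pi/2,.15)[1]
ctrl.reach([.46,.32,.17],down(t)); ctrl.pause(.1); fr,P=cam("wrist")
a,b=onz(P,(237,63),.006)[:2],onz(P,(243,191),.006)[:2]; m=(a+b)/2; d=b-a
print(t,a.round(4),b.round(4),m.round(4),np.arctan2(d[1],d[0]).round(3),np.linalg.norm(d).round(4))
if abs(np.linalg.norm(d)-.128)<.006 and np.hypot(*(m-[.409,.322]))<.006:
    o=list(OK["forceps"]); o[0]=m; o[1]=np.arctan2(d[1],d[0])+np.pi/2; OK["forceps"]=o
    pick("forceps"); w=ctrl.sense()["gripper_width"]
    if .012<w<.019:
        place("forceps")
        ctrl.reach([.60,-.06,.22],down(-np.pi/2)); ctrl.pause(.2); fr,P=cam("wrist"); ft,_=cam("scene")
        cv2.imwrite("pics/end.png",np.hstack([cv2.resize(fr,(500,375)),cv2.resize(ft[140:320,150:294],(300,375))]))
```

```text
1.1507963267948966 [0.3512 0.3464] [0.4669 0.2992] [0.409  0.3228] -0.387 0.125
forceps down hit False z [0.4088 0.3227 0.0052]
 grip w 0.0154 F 24.992522299289703
 lifted w 0.0152 F 24.9916210770607 clock 71.025
forceps place hit True eef [ 0.6289 -0.1851  0.0093] want [ 0.6287 -0.1849  0.0095]
 clock 76.475
```

```bash
ls -la pics/end.png
```

```text
-rw-r--r-- 1 agent agent 390105 Nov 28 23:34 pics/end.png
```

View pics/end.png

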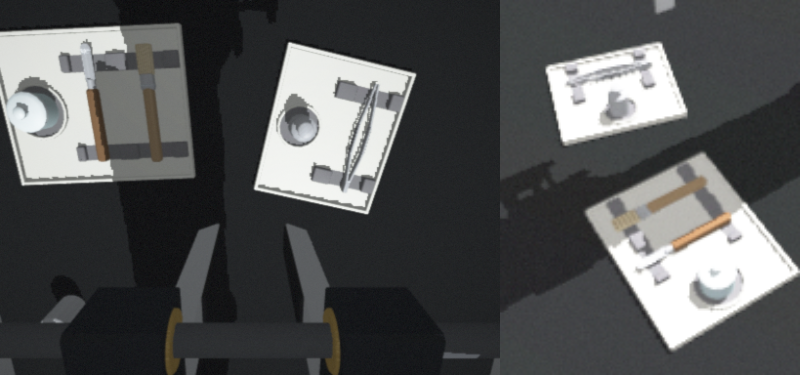

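Run:
```python
from job import *
fr,P=cam("wrist")
for n,t in(("weighing_bottle","L"),("spatula","L"),("brush","L"),("small_weight","S"),("forceps","S")):
    for d in viewer.landmark_of("wrist",n)[:1]:
        X=onz(P,d["centre"],.004)[:2]; x,y,a=TR[t]; R=np.array([[np.cos(a),np.sin(a)],[-np.sin(a),np.cos(a)]])
        print(n,(R@(X-[x,y])).round(4),d["confidence"])
```

```text
weighing_bottle [0.0022 0.0645] 0.72
spatula [ 0.0007 -0.0003] 0.64
brush [ 0.0019 -0.0642] 0.6
small_weight [-0.0022  0.0357] 0.95
forceps [-0.0041 -0.0391] 0.68
```

Both kits are complete. The bottle is at (35,110), spatula at (95,100), brush at (148,100), weight at (300,125) and forceps at (362,135). All measured offsets are within tolerance, so I'm handing in.

```bash
python3 -c "
from bench import ctrl
print(ctrl.job_done())"
```

```text
the job is handed in; nothing more can be done
None
```

The job is handed in: both kits are made up, a last camera check put all five items within about 5 mm of their places, and the large weight, tin and timer were not handled; the hand-in gave no verdict.

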